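Start the pose timer and ready the wash brush

TASK

Start the timed sketch: push the plunger on top of the timer fully down, and only then draw the flat brush (the one with the wide, square-ended head) out of its slanted stand. Finish while holding that brush in the gripper, still and clear of everything, with its bristles slanting downwards about 40 degrees below level and its bristle end some 10 cm above the sketch pad, over the paper. Leave the round brush in the stand and do not shift the phone, the paint box or the bottle.

Things in the scene. Friction and masses are not known exactly. Their poses are not given: they have to be found in the camera images.
- timer: Grey timer, a fixed box 110 (its x) x 80 (y) x 42 mm high; origin at the centre of its underside on the table. It has a pale dial with a hand on the +x half of its top and a round plunger in a raised grey collar on the -x half. It stands on one side of the stand, the pad on the other; which is left and which is right varies.
- plunger_top (a point): Centre of the top face of the timer's white round plunger (34 mm across) 68 mm above the table and 26 mm from the timer centre towards its -x when not pressed; it moves down with it. The collar round it (50 mm across) ends 54 mm above the table. Push straight down, with shut fingers for instance.
- plunger (a joint): Travel of the plunger, in m: 0 up, 0.010 fully down. Sprung: it takes up to 8 N to push fully down and comes back up when let go, which is as it should be.
- stand: Fixed wooden brush stand: base 130 x 150 x 12 mm, with a slanted bar (top at 85 mm) that has two sockets 80 mm apart along its y, 45 mm deep and 15 mm wide. A brush in them leans about 52 degrees from upright, with a little play, towards the stand's +x, which points roughly to the robot's left. Origin: centre of its underside. Which brush is in which socket varies.
- flat_brush: The flat brush, loose, 230 mm long, about 40 g: a straight round dark wooden handle 13 mm in diameter for the first 150 mm from its butt, then a metal ferrule and a wide square-ended brown head (44 mm wide, 9 mm thick). Origin at the centre of the butt (the lower end, at the bottom of the socket); its z axis runs along the brush towards the bristle end. It sits loosely in its socket, butt down and bristles up, and is drawn out along its own axis by more than 45 mm.
- flat_brush_mid (a point): Half-way along the flat brush, 115 mm from the butt, on its axis: bare handle 13 mm in diameter, near its centre of mass and 70 mm out of the socket; a good place to grip.
- flat_brush_tip (a point): Middle of the bristle end of the flat brush, on its axis, 230 mm from the butt.
- flat_brush_butt (a point): Centre of the butt (handle end) of the flat brush.
- round_brush: The other brush, loose in the other socket, to be left: same handle and length, but a slim pointed round head (20 mm). Origin and axes as for the flat brush.
- round_brush_mid (a point): Half-way along the round brush, 115 mm from its butt, on its axis.
- pad: Fixed sketch pad, white paper with a few pencil lines (not the clipboard or open book farther out), 210 (its x) x 150 (y) x 12 mm thick, lying flat on the table. Origin at the centre of its underside; the paper surface is 12 mm above the table.
- phone: Phone lying flat, loose, 73 (x) x 150 (y) x 9 mm, to be left alone. Origin at the centre of its underside.
- paintbox: Flat white paint box with small colour pans, loose, 62 (x) x 125 (y) x 20 mm, to be left alone. Origin at the centre of its underside.
- bottle: Closed clear bottle, loose, 64 mm in diameter, 190 mm high, standing towards the robot's left; to be left alone. Origin at the centre of its underside.
Things that resemble listed ones, but are neither listed nor needed, are in the scene too. Leave any red look-alike of the flat_brush alone.

How it is judged:
By the outcome, as a careful person would: the job done as asked, in the order asked, and still so for the second after the job is handed in, while the arm keeps its last pose, push and grip.
It also fails if it takes over 56 s, if anything falls off the work surface, if the arm or the gripper's body presses on something with over 40 N, if the wrist force passes 120 N, or if a joint passes its speed limit or range.

ROBOT

A 6-joint arm with a two-finger parallel gripper is mounted at the origin on the work surface. World frame = base frame: x ahead of the robot, y to its left, z up, the work surface at z = 0. Lengths are in m, angles in rad, forces in N, time in s.
With the tool pointing down it reaches from about 0.3 to 0.775 m from the base axis. Payload 14.6 kg.
Tool frame: the origin (TCP) lies at the very end of the fingers, on their centre line; the grasp point (between the pads) lies 19 mm behind it; z points along the fingers, y is the direction in which the jaws open and shut (so a half turn about z gives the same grasp; the last joint's range is limited). The gripper opens to 94 mm and grips with 3 to 60 N. Pads are 16 mm wide; open, the fingers measure 119 mm over their backs; the gripper's body (75 mm by 177 mm) begins 78 mm behind the grasp point.
Start: joints at [-1.24, 0.3, 1.521, -0, 1.321, -0.067], TCP at [0.213, -0.507, 0.205] pointing down, gripper open.
Joint ranges: [-3.03, 3.03], [-0.79, 2.21], [0.23, 2.52], [-1.04, 4.18], [0, 3.07], [-2.55, 2.55]. Speed limits (rad/s): [2.22, 2.22, 2.57, 3.14, 3.14, 3.14].

INTERFACE

Orientations are given as [roll, pitch, yaw] about the fixed x, y, z axes, in that order (R = Rz(yaw) Ry(pitch) Rx(roll)).
In Python, from station import status, camera, ctrl gives the robot as it stands. The module is installed in compiled form; this text tells all that it offers.
- The arm moves only by the shell command python3 -m jog 'ROWS' [FORCE]. ROWS is JSON, a list of rows, each a list of 7 numbers: the shift along the tool's x, y, z each as a share of 1000 mm, from -1 to 1, then the turn, a rotation vector about the tool's x, y, z each as a share of pi/2 rad, from -1 to 1, then the opening, from -1 (shut) to 1 (fully open), so that 0 is half open. A call has 1 to 20 rows; each row is the pose to reach, as a shift and turn from the pose measured when the call began, along the tool's axes at that moment; what a row does not reach only later rows make up. A row lasts 1/10 s, in which the tool goes at most 50 mm and 8.59 degrees, less where a joint would pass 70% of its speed; a pose out of reach is approached as far as the arm can. A call with a number of a shift or a turn outside -1 to 1 is refused whole. A call with a gripper value outside its range is refused whole. The fingers move at their own pace and stop on an object; FORCE is the grip in N (left out, the last holds). Time passes only in rows, so rows that repeat a pose let the fingers close. It gives the time, the measured TCP pose, the force and the opening at its end, in the units of the state.
- status.get_obs(): the state, without advancing time (a new reading comes with each control period).
- camera(name): name is "scene" or "top"; returns a dict with "image" (400x640x3 uint8, red, green, blue), "fx", "fy", "cx", "cy" (pixels), "world_from_camera" (4x4, takes a point from camera to world coordinates). Camera axes: x right, y down, z forward; pixel columns grow to the right and rows downward; lengths in m; the calibration is good to about 2 mm. A picture is of the moment at which its call begins. There is no depth.
- ctrl.hand_in(): hands the job in, once; it reports no verdict.
The state is a dict: "time_s": time; "qpos": joint angles; "joint_vel": joint speeds; "tau": joint torques, N m; "ee_pos": TCP position; "eef_rot": TCP orientation; "force": force on the tool from outside, world axes, zero at the start; "moment": the same for the moment, N m; "grip_width": finger opening in m.
Only numpy, scipy, OpenCV 4.12 (cv2) and the standard library are available. Lean on these libraries where they do the work, as an engineer would, in place of code of your own. Each camera call takes 0.05 s, during which the arm holds its last target.

## Working session

There is one attempt and no reset: what is moved stays moved. The work goes in short steps, Python scripts to look and compute and a shell command to move; the robot and the scene stay as the last step left them, time stands still between calls to the robot, and variables do not carry over. Pictures are saved under pics/ and viewed, and the job is handed in when it is done.

```bash
mkdir -p pics
cat > h.py <<'E'
import numpy as np,cv2
from station import status,camera,ctrl
from scipy.spatial.transform import Rotation as R
def snap(n,f):
    c=camera(n); cv2.imwrite(f,c['image'][:,:,::-1]); np.save(f'{n}_T.npy',c['world_from_camera']); np.save(f'{n}_K.npy',[c['fx'],c['fy'],c['cx'],c['cy']]); np.save(f'{n}_img.npy',c['image']); return c
def ray(n,u,v):
    T=np.load(f'{n}_T.npy');fx,fy,cx,cy=np.load(f'{n}_K.npy')
    return T[:3,3],T[:3,:3]@np.array([(u-cx)/fx,(v-cy)/fy,1])
def plane(n,u,v,z):
    o,d=ray(n,u,v);return o+d*(z-o[2])/d[2]
def tri(a,b):
    o1,d1=ray('scene',*a);o2,d2=ray('top',*b)
    s=np.linalg.lstsq(np.c_[d1,-d2],o2-o1,rcond=None)[0]
    p,q=o1+s[0]*d1,o2+s[1]*d2
    return (p+q)/2,np.linalg.norm(p-q)
def proj(n,p):
    T=np.load(f'{n}_T.npy');fx,fy,cx,cy=np.load(f'{n}_K.npy')
    c=T[:3,:3].T@(np.array(p)-T[:3,3]);return c[0]/c[2]*fx+cx,c[1]/c[2]*fy+cy
E
python3 - <<'E'
from h import *
for n in('scene','top'):
    c=snap(n,f'pics/{n}0.png');print(n,c['fx'],c['fy'],c['cx'],c['cy'],c['world_from_camera'].round(3).tolist())
print(status.get_obs())
E
```

```text
scene 496.67343161622387 496.67343161622387 312.7350262360851 196.16085653280618 [[0.68, 0.625, -0.383, 1.07], [0.733, -0.588, 0.342, -0.446], [-0.012, -0.513, -0.858, 1.338], [0.0, 0.0, 0.0, 1.0]]
top 513.8178880584969 513.8178880584969 326.0508571944899 202.6940377936039 [[-0.007, -0.981, 0.196, 0.249], [-1.0, 0.008, 0.006, 0.039], [-0.008, -0.196, -0.981, 1.525], [0.0, 0.0, 0.0, 1.0]]
{'time_s': 0.1, 'qpos': array([-1.23961664e+00,  3.00479747e-01,  1.52152419e+00, -2.97972652e-05,
        1.32066971e+00, -6.66162650e-02]), 'joint_vel': array([ 0.00035801, -0.00017665, -0.00210231, -0.00054498, -0.00121735,
       -0.00188043]), 'tau': array([ 1.82989454e-03, -5.32645261e+01, -3.53281188e+01,  7.10114487e-02,
        2.34947907e-02, -6.10089728e-05]), 'ee_pos': array([ 0.21296935, -0.50684239,  0.20490564]), 'eef_rot': array([-3.14051214e+00, -4.31604475e-05,  3.97803320e-01]), 'force': array([-0.28538789,  0.60433915, -0.00852085]), 'moment': array([-0.0046117 ,  0.02906314,  0.01724615]), 'grip_width': 0.09410435885369667}
```

View pics/scene0.png

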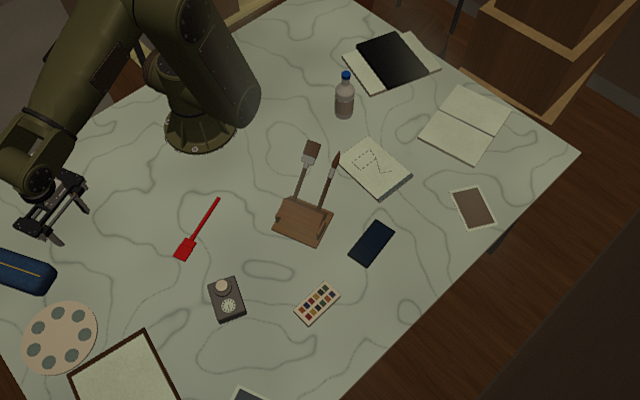

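View pics/top0.png

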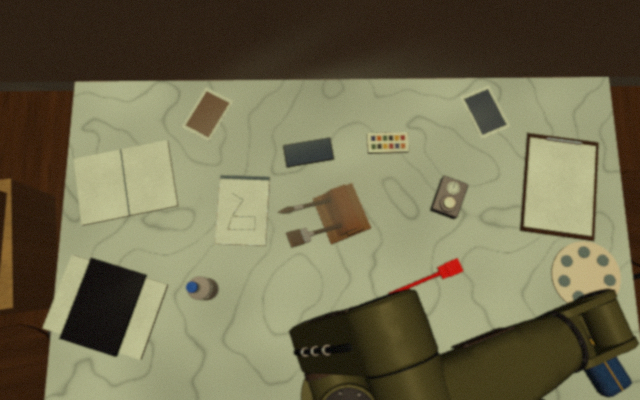

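The scene view shows the flat brush, its head near (312,150), and the round brush, its tip near (336,155), in the stand at (303,220). The timer is at (227,298) and the pad at (375,168). In the top view the timer is at (449,197), the stand at (342,213) and the pad at (243,210). I'll zoom in for precise pixels.

Run:
```python
from h import *
def crop(n,x,y,w,h,s,f):
    im=np.load(f'{n}_img.npy')[y:y+h,x:x+w,::-1]
    im=cv2.resize(im,None,fx=s,fy=s,interpolation=cv2.INTER_CUBIC)
    im=cv2.convertScaleAbs(im,alpha=1.5)
    for k in range(0,w,20):
        cv2.putText(im,str(x+k),(k*s,10),0,.35,(0,0,255),1);cv2.line(im,(k*s,12),(k*s,18),(0,0,255),1)
    for k in range(0,h,20):
        cv2.putText(im,str(y+k),(0,k*s+4),0,.35,(255,0,0),1);cv2.line(im,(22,k*s),(28,k*s),(255,0,0),1)
    cv2.imwrite(f,im)
crop('scene',260,130,130,120,5,'pics/cs1.png')
crop('top',270,170,130,90,6,'pics/ct1.png')
a=np.load('scene_img.npy')[265:335,195:260,::-1];b=np.load('top_img.npy')[165:230,420:480,::-1]
a=cv2.resize(a,(390,420),interpolation=2);b=cv2.resize(b,(390,420),interpolation=2)
cv2.imwrite('pics/tm.png',cv2.convertScaleAbs(np.hstack([a,b]),alpha=1.5))
```

```text
(no output)
```

View pics/cs1.png

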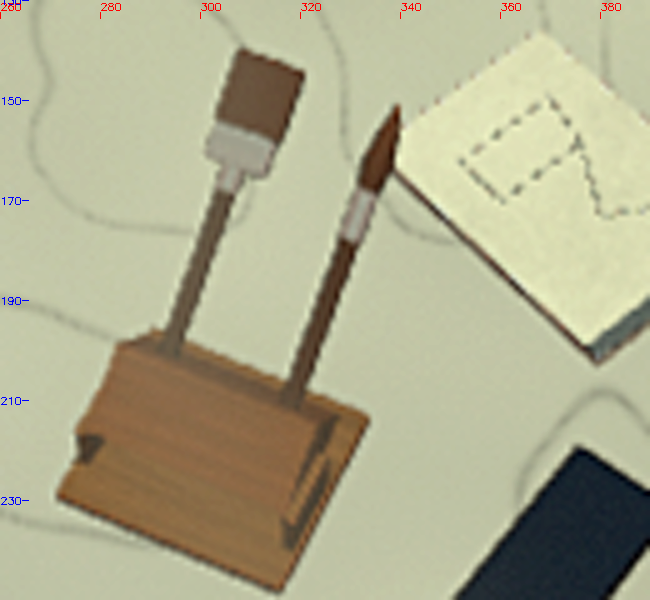

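View pics/ct1.png

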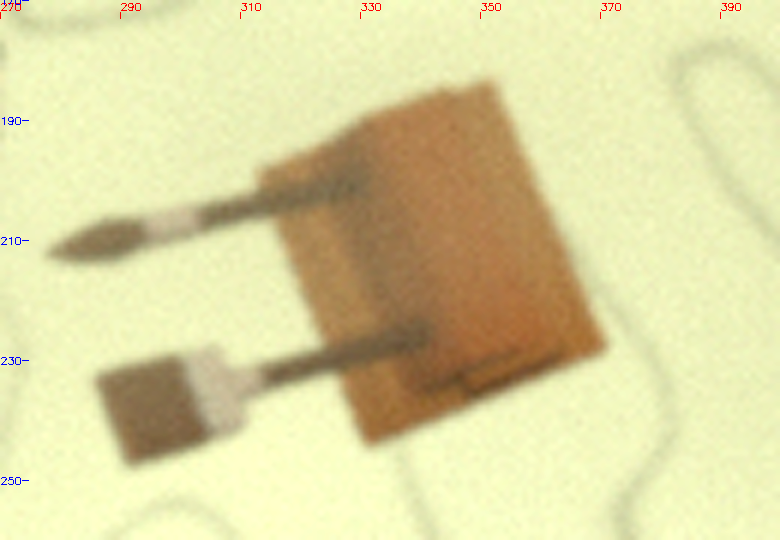

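View pics/tm.png

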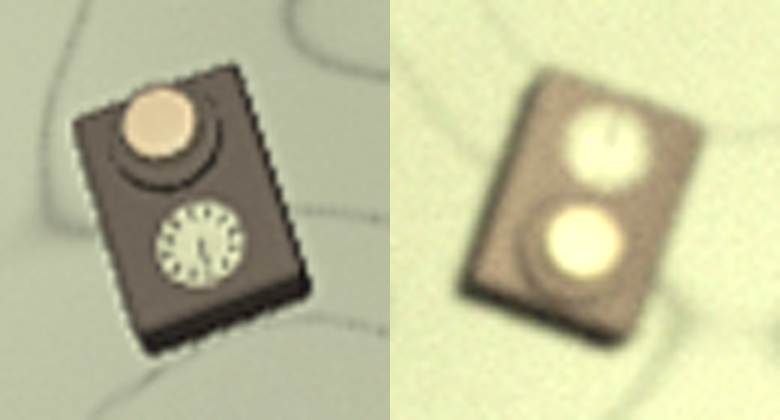

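Run:
```python
from h import *
print('plunger',tri((221.3,285.3),(449.5,202.5)),plane('scene',221.3,285.3,.068),plane('top',449.5,202.5,.068))
A=tri((314.3,142),(288.8,240.3));B=tri((305.6,168),(313.8,233));C=tri((294.8,200),(339.2,225.5))
print(A,B,C)
# axis as intersection of planes from lines
def nrm(n,a,b):
    return np.cross(ray(n,*a)[1],ray(n,*b)[1])
d=np.cross(nrm('scene',(314.3,142),(294.8,200)),nrm('top',(288.8,240.3),(339.2,225.5)));d/=np.linalg.norm(d)
print('axis',d,np.degrees(np.arccos(abs(d[2]))))
for n,p in(('pad',[(367,137),(399,203),(0,0)]),):pass
rt=tri((339,151.5),(277.5,212));print('round tip',rt)
for u,v in((218,177),(269,178),(267,245),(216,243)):print('pad',plane('top',u,v,.012).round(3))
print('bottle',plane('top',208,290,0.0),plane('scene',343,117,0))
```

```text
plunger (array([ 0.53803202, -0.30959445,  0.06387853]), np.float64(0.0015356130926183988)) [ 0.53934669 -0.3106908   0.068     ] [ 0.53757175 -0.30792734  0.068     ]
(array([0.41799526, 0.1466154 , 0.17366779]), np.float64(0.0010415132991186233)) (array([0.44432029, 0.08371049, 0.12942856]), np.float64(0.003490918188202076)) (array([0.47402657, 0.01201079, 0.0647506 ]), np.float64(0.0019061781945243566))
axis [ 0.30032782 -0.72326005 -0.62185055] 51.54860232841566
round tip (array([0.49322337, 0.17597679, 0.17492892]), np.float64(0.004143926895079301))
pad [0.634 0.377 0.012]
pad [0.629 0.222 0.012]
pad [0.425 0.224 0.012]
pad [0.432 0.376 0.012]
bottle [0.29534241 0.3970292  0.        ] [0.3095869  0.38044768 0.        ]
```

```bash
cat >> h.py <<'E'
def row(p,Rt=None):
    o=status.get_obs();R0=R.from_euler('xyz',o['eef_rot']);Rt=R0 if Rt is None else Rt
    s=R0.inv().apply(np.array(p)-o['ee_pos']);w=(R0.inv()*Rt).as_rotvec()/(np.pi/2)
    print('row',s.round(4).tolist(),w.round(4).tolist(),'dist',np.linalg.norm(s),'deg',np.linalg.norm(w)*90)
E
python3 -c "
from h import *
row((.5385,-.3093,.12))"
```

```text
row [0.3766, -0.0559, 0.085] [0.0, 0.0, 0.0] dist 0.39013096600846164 deg 0.0
```

```bash
python3 -m jog '[[0.3766,-0.0559,0.0,0,0,0,-1],[0.3766,-0.0559,0.0,0,0,0,-1],[0.3766,-0.0559,0.0,0,0,0,-1],[0.3766,-0.0559,0.0,0,0,0,-1],[0.3766,-0.0559,0.05,0,0,0,-1],[0.3766,-0.0559,0.085,0,0,0,-1],[0.3766,-0.0559,0.085,0,0,0,-1],[0.3766,-0.0559,0.085,0,0,0,-1],[0.3766,-0.0559,0.085,0,0,0,-1],[0.3766,-0.0559,0.085,0,0,0,-1],[0.3766,-0.0559,0.085,0,0,0,-1],[0.3766,-0.0559,0.085,0,0,0,-1]]' 30
python3 - <<'E'
from h import *
for n in('scene','top'): snap(n,f'pics/{n}1.png')
o=status.get_obs();print(o['qpos'],o['ee_pos'])
row((.5385,-.3093,.070));row((.5385,-.3093,.056))
E
```

```text
time_s: 1.3
ee_pos: [0.538, -0.3104, 0.1211]
eef_rot: [3.141, -0.001, 0.396]
force: [-0.6, -0.2, 0.2]
grip_width: 0.0023
[-5.82184479e-01  5.31925229e-01  1.39729349e+00  6.39461161e-04
  1.21202878e+00  5.91907774e-01] [ 0.53804299 -0.31017855  0.12087162]
row [0.0007, -0.0006, 0.0509] [0.0, 0.0, 0.0] dist 0.050881262457513454 deg 0.0
row [0.0007, -0.0006, 0.0649] [0.0, 0.0, 0.0] dist 0.06487918272347683 deg 0.0
```

View pics/scene1.png

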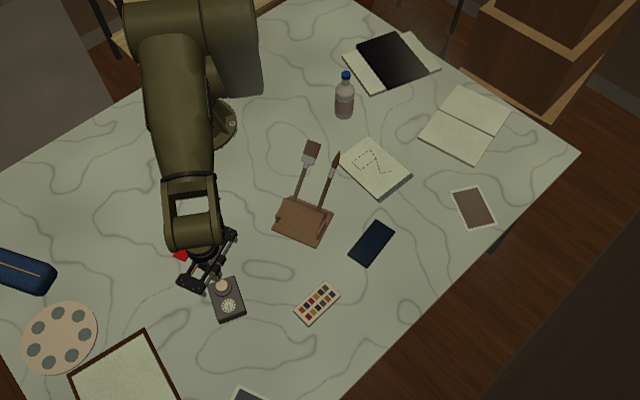

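The shut fingers are just above the plunger at about (222,283), so I'll press now.

```bash
python3 -m jog '[[0.0007,-0.0006,0.025,0,0,0,-1],[0.0007,-0.0006,0.045,0,0,0,-1],[0.0007,-0.0006,0.052,0,0,0,-1],[0.0007,-0.0006,0.056,0,0,0,-1],[0.0007,-0.0006,0.059,0,0,0,-1],[0.0007,-0.0006,0.059,0,0,0,-1]]'; python3 -m jog '[[0,0,0.002,0,0,0,-1],[0,0,0.004,0,0,0,-1],[0,0,0.005,0,0,0,-1],[0,0,0.005,0,0,0,-1]]'
```

```text
time_s: 2.0
ee_pos: [0.5386, -0.3097, 0.0627]
eef_rot: [3.141, -0.001, 0.396]
force: [-4.0, 0.2, 5.5]
grip_width: 0.0005
time_s: 2.4
ee_pos: [0.539, -0.31, 0.059]
eef_rot: [3.139, -0.002, 0.396]
force: [-3.9, 1.6, 6.6]
grip_width: 0.0003
```

```bash
python3 -m jog '[[0,0,0.002,0,0,0,-1],[0,0,0.003,0,0,0,-1],[0,0,0.003,0,0,0,-1]]'; python3 -m jog '[[0,0,0.002,0,0,0,-1],[0,0,0.003,0,0,0,-1],[0,0,0.003,0,0,0,-1],[0,0,0.003,0,0,0,-1]]'
```

```text
time_s: 2.7
ee_pos: [0.5394, -0.3102, 0.0582]
eef_rot: [3.138, -0.003, 0.396]
force: [-8.1, 4.7, 14.6]
grip_width: 0.0004
time_s: 3.1
ee_pos: [0.5396, -0.3103, 0.058]
eef_rot: [3.137, -0.003, 0.397]
force: [-12.7, 6.7, 22.7]
grip_width: 0.0002
```

```bash
cat >> h.py <<'E'
D=np.array([-.30033,.72326,.62185]);TIP=np.array([.418,.1466,.1737]);MID=TIP-.115*D
def tool(d,sgn=1,rot=0):
    d=d/np.linalg.norm(d)
    y=np.cross(d,[0,0,1]);y/=np.linalg.norm(y);y*=sgn
    z=np.cross(d,y);z=z if z[2]<0 else -z
    x=np.cross(y,z);return R.from_matrix(np.c_[x,y,z])
E
python3 -m jog '[[0,0,-0.03,0,0,0,-1],[0,0,-0.08,0,0,0,-1],[0,0,-0.13,0,0,0,-1],[0,0,-0.16,0,0,0,-1],[0,0,-0.16,0,0,0,-1]]'
python3 - <<'E'
from h import *
Rg=tool(D);print(Rg.as_matrix().round(3),MID)
z=Rg.as_matrix()[:,2];G=MID+.019*z
row(G-.1*z,Rg); print(status.get_obs()['qpos'])
E
```

```text
time_s: 3.6
ee_pos: [0.5403, -0.3107, 0.224]
eef_rot: [3.129, -0.009, 0.397]
force: [0.6, -0.6, -0.7]
grip_width: 0.0006
[[-0.3    0.924 -0.238]
 [ 0.723  0.383  0.574]
 [ 0.622  0.    -0.783]] [0.45253795 0.0634251  0.10218725]
row [0.0629, -0.3293, 0.0548] [0.3439, 0.3365, -0.9537] dist 0.3397320894387797 deg 96.13538097594228
[-5.80850412e-01  4.44219316e-01  1.28198318e+00  4.54975890e-04
  1.40025387e+00  5.93294940e-01]
```

```bash
python3 -m jog '[[0.0629,-0.3293,0,0.3439,0.3365,-0.9537,0.1],[0.0629,-0.3293,0,0.3439,0.3365,-0.9537,0.1],[0.0629,-0.3293,0,0.3439,0.3365,-0.9537,0.1],[0.0629,-0.3293,0,0.3439,0.3365,-0.9537,0.1],[0.0629,-0.3293,0,0.3439,0.3365,-0.9537,0.1],[0.0629,-0.3293,0,0.3439,0.3365,-0.9537,0.1],[0.0629,-0.3293,0,0.3439,0.3365,-0.9537,0.1],[0.0629,-0.3293,0,0.3439,0.3365,-0.9537,0.1],[0.0629,-0.3293,0,0.3439,0.3365,-0.9537,0.1],[0.0629,-0.3293,0,0.3439,0.3365,-0.9537,0.1],[0.0629,-0.3293,0.02,0.3439,0.3365,-0.9537,0.1],[0.0629,-0.3293,0.05,0.3439,0.3365,-0.9537,0.1],[0.0629,-0.3293,0.0548,0.3439,0.3365,-0.9537,0.1],[0.0629,-0.3293,0.0548,0.3439,0.3365,-0.9537,0.1],[0.0629,-0.3293,0.0548,0.3439,0.3365,-0.9537,0.1],[0.0629,-0.3293,0.0548,0.3439,0.3365,-0.9537,0.1]]'
python3 - <<'E'
from h import *
for n in('scene','top'): snap(n,f'pics/{n}2.png')
Rg=tool(D);z=Rg.as_matrix()[:,2];G=MID+.019*z
row(G-.1*z,Rg);row(G,Rg); print(status.get_obs()['qpos'])
E
```

```text
time_s: 5.2
ee_pos: [0.4722, 0.0168, 0.167]
eef_rot: [3.139, -0.669, 1.965]
force: [0.3, 0.2, 0.6]
grip_width: 0.0514
row [-0.0005, -0.0002, 0.0009] [0.0008, 0.0008, 0.0004] dist 0.0010424833167855896 deg 0.10910369837800887
row [-0.0004, -0.0003, 0.1009] [0.0008, 0.0008, 0.0004] dist 0.1008886216599364 deg 0.10910369837800887
[-0.31884601  0.40658506  1.6156365   0.49017529  1.59313879 -0.82210355]
```

View pics/scene2.png

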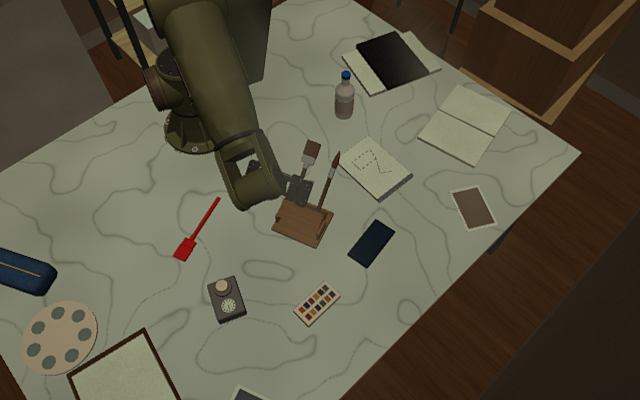

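View pics/top2.png

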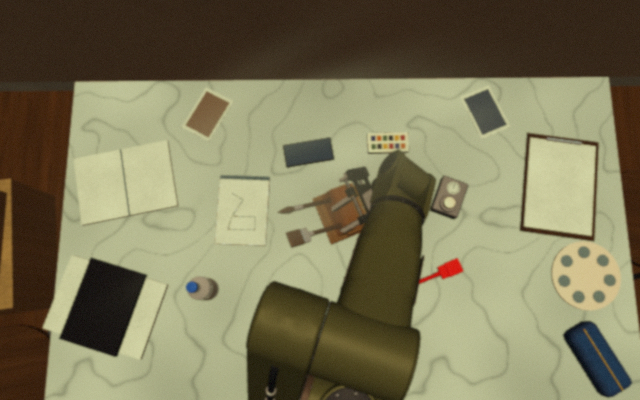

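The gripper is backed off along its own axis, on the brush side of the stand: fingers near (300,190) in the scene view and (358,190) in the top view. The brushes haven't moved. I'll advance the last 100 mm.

```bash
python3 -m jog '[[0,0,0.03,0,0,0,0.1],[0,0,0.06,0,0,0,0.1],[0,0,0.08,0,0,0,0.1],[-0.0004,-0.0003,0.095,0,0,0,0.1],[-0.0004,-0.0003,0.101,0,0,0,0.1],[-0.0004,-0.0003,0.101,0,0,0,0.1],[-0.0004,-0.0003,0.101,0,0,0,0.1]]'
python3 - <<'E'
from h import *
for n in('scene','top'): snap(n,f'pics/{n}3.png')
im=np.hstack([cv2.resize(np.load('scene_img.npy')[130:250,250:350,::-1],(390,468)),cv2.resize(np.load('top_img.npy')[160:260,270:370,::-1],(400,468))])
cv2.imwrite('pics/c3.png',cv2.convertScaleAbs(im,alpha=1.5))
Rg=tool(D);z=Rg.as_matrix()[:,2];G=MID+.019*z
row(G,Rg)
E
```

```text
time_s: 6.0
ee_pos: [0.4485, 0.0741, 0.0879]
eef_rot: [3.139, -0.669, 1.966]
force: [-1.1, -0.8, 0.6]
grip_width: 0.0514
row [0.0001, -0.0004, 0.0007] [0.0015, 0.0013, 0.0006] dist 0.000826741873571301 deg 0.18626143489799446
```

View pics/c3.png

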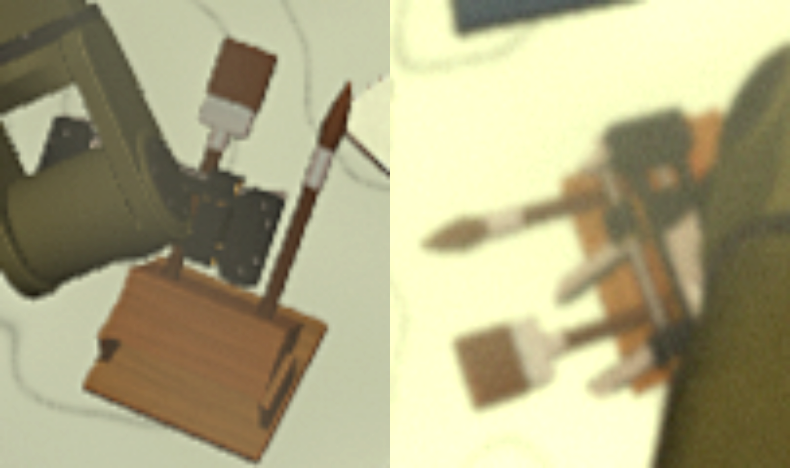

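The flat brush's handle passes between the two fingers, and the round brush lies outside them. Closing now.

```bash
python3 -m jog '[[0,0,0,0,0,0,-0.5],[0,0,0,0,0,0,-0.8],[0,0,0,0,0,0,-1],[0,0,0,0,0,0,-1],[0,0,0,0,0,0,-1],[0,0,0,0,0,0,-1]]' 40; python3 -c "
from h import *
o=status.get_obs();print(o['force'],o['ee_pos'],o['grip_width'])
print(R.from_euler('xyz',o['eef_rot']).inv().apply(D))"
```

```text
time_s: 6.7
ee_pos: [0.4484, 0.074, 0.0878]
eef_rot: [3.139, -0.669, 1.965]
force: [-0.8, -0.5, 0.3]
grip_width: 0.012
[-0.75760837 -0.54475768  0.25653321] [0.44842098 0.07398772 0.0877988 ] 0.011976062505763803
[ 9.99998169e-01  8.44668787e-04 -1.87266242e-03]
```

```bash
python3 -m jog '[[0.005,0,0,0,0,0,-1],[0.012,0,0,0,0,0,-1],[0.02,0,0,0,0,0,-1],[0.03,0,0,0,0,0,-1],[0.03,0,0,0,0,0,-1]]'; python3 -m jog '[[0.015,0,0,0,0,0,-1],[0.03,0,0,0,0,0,-1],[0.045,0,0,0,0,0,-1],[0.06,0,0,0,0,0,-1],[0.06,0,0,0,0,0,-1]]'
python3 - <<'E'
from h import *
for n in('scene','top'): snap(n,f'pics/{n}4.png')
E
```

```text
time_s: 7.2
ee_pos: [0.4393, 0.0966, 0.1074]
eef_rot: [3.137, -0.669, 1.967]
force: [-0.9, -0.0, -0.8]
grip_width: 0.0121
time_s: 7.7
ee_pos: [0.4208, 0.1412, 0.146]
eef_rot: [3.135, -0.668, 1.97]
force: [0.2, -1.2, -0.5]
grip_width: 0.0121
```

View pics/scene4.png

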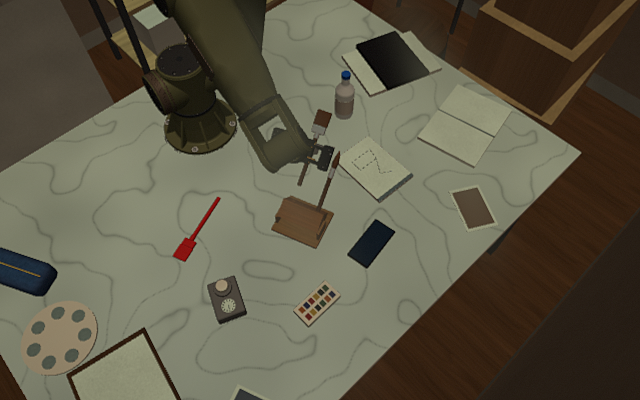

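The brush is out of the socket, its butt at (300,183) and its head at (322,122). The round brush is still in the stand. Next I'll lift straight up and then re-orient.

```bash
cat >> h.py <<'E'
a=np.radians(130);e=np.radians(40)
DF=np.array([np.cos(a)*np.cos(e),np.sin(a)*np.cos(e),-np.sin(e)])
RF=tool(DF);
def final(dz=0,tip=(.53,.30,.112)): return np.array(tip)-.115*DF+.019*RF.as_matrix()[:,2]+[0,0,dz]
E
python3 - <<'E'
from h import *
o=status.get_obs()
row(o['ee_pos']+[0,0,.16]);print(RF.as_matrix().round(3),final())
E
```

```text
row [0.0991, 0.0006, -0.1256] [0.0, 0.0, 0.0] dist 0.16 deg 0.0
[[-0.492  0.766  0.413]
 [ 0.587  0.643 -0.492]
 [-0.643  0.    -0.766]] [0.59447679 0.22315956 0.17136573]
```

```bash
python3 -m jog '[[0.025,0,-0.032,0,0,0,-1],[0.05,0,-0.064,0,0,0,-1],[0.075,0,-0.095,0,0,0,-1],[0.099,0,-0.1256,0,0,0,-1],[0.099,0,-0.1256,0,0,0,-1],[0.099,0,-0.1256,0,0,0,-1]]'
python3 - <<'E'
from h import *
o=status.get_obs();print(o['qpos'])
row(final(.12),RF)
E
```

```text
time_s: 8.4
ee_pos: [0.4206, 0.1395, 0.3043]
eef_rot: [3.136, -0.668, 1.968]
force: [-1.0, 0.4, -0.3]
grip_width: 0.0117
[-0.10774877  0.12189354  1.64076391  0.5822097   1.71134444 -0.51891766]
row [-0.0003, 0.1926, 0.0172] [-0.0004, -0.8621, -0.2093] dist 0.19336319808255362 deg 79.84248138041455
```

```bash
python3 -m jog '[[0,0.01,0,0,-0.06,-0.015,-1],[0,0.03,0.002,0,-0.12,-0.03,-1],[0,0.05,0.003,0,-0.2,-0.05,-1],[0,0.07,0.005,0,-0.28,-0.07,-1],[0,0.09,0.007,0,-0.36,-0.09,-1],[0,0.11,0.009,0,-0.44,-0.11,-1],[0,0.13,0.011,0,-0.52,-0.13,-1],[0,0.15,0.013,0,-0.6,-0.15,-1],[0,0.165,0.015,0,-0.68,-0.17,-1],[0,0.18,0.017,0,-0.76,-0.19,-1],[0,0.1926,0.0172,0,-0.82,-0.2,-1],[0,0.1926,0.0172,0,-0.862,-0.2093,-1],[0,0.1926,0.0172,0,-0.862,-0.2093,-1],[0,0.1926,0.0172,0,-0.862,-0.2093,-1],[0,0.1926,0.0172,0,-0.862,-0.2093,-1]]'
python3 - <<'E'
from h import *
o=status.get_obs();print(o['qpos'])
row(final(.12),RF)
for n in('scene','top'): snap(n,f'pics/{n}5.png')
E
```

```text
time_s: 9.9
ee_pos: [0.5946, 0.2228, 0.2914]
eef_rot: [-3.141, 0.696, 2.269]
force: [0.8, -0.4, -0.0]
grip_width: 0.0117
[ 0.57385683  0.39739196  1.33710278 -0.70765952  1.36685388  0.01119697]
row [0.0003, 0.0002, -0.0002] [-0.0006, -0.0011, -0.0002] dist 0.0003909776580950432 deg 0.11754142367483893
```

View pics/scene5.png

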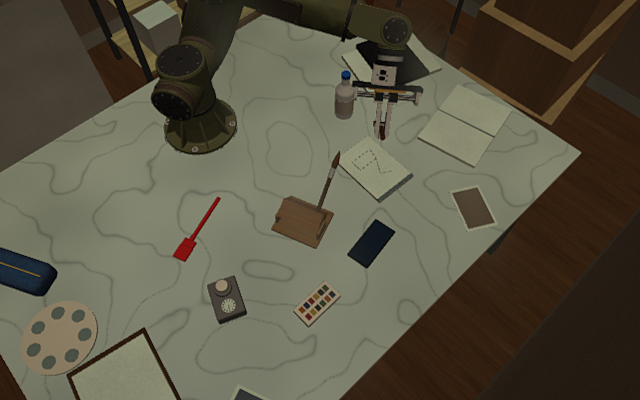

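View pics/top5.png

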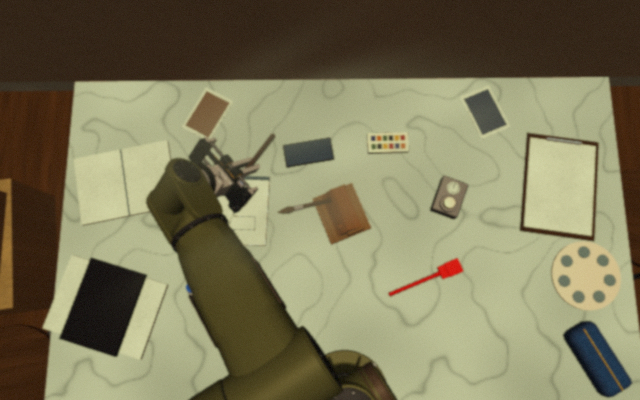

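Everything has stayed put, and the handle's butt is visible at (272,136) in the top view. I'll lower to height and compare the butt with where it should be.

```bash
python3 -m jog '[[0.02,0,0.024,0,0,0,-1],[0.04,0,0.048,0,0,0,-1],[0.06,0,0.072,0,0,0,-1],[0.072,0,0.086,0,0,0,-1],[0.077,0,0.092,0,0,0,-1],[0.077,0,0.092,0,0,0,-1],[0.077,0,0.092,0,0,0,-1],[0.077,0,0.092,0,0,0,-1],[0.077,0,0.092,0,0,0,-1]]'
python3 - <<'E'
from h import *
o=status.get_obs()
for n in('scene','top'): snap(n,f'pics/{n}6.png')
Rm=R.from_euler('xyz',o['eef_rot']).as_matrix();g=o['ee_pos']-.019*Rm[:,2];d=Rm[:,0]
for nm,s in(('butt',-.115),('tip',.115)):
    p=g+s*d;print(nm,p.round(3),[np.round(proj(n,p),1) for n in('scene','top')])
im=np.hstack([cv2.resize(np.load('scene_img.npy')[80:200,330:430,::-1],(390,468)),cv2.resize(np.load('top_img.npy')[120:240,190:290,::-1],(390,468))])
cv2.imwrite('pics/c6.png',cv2.convertScaleAbs(im,alpha=1.5))
E
```

```text
time_s: 10.9
ee_pos: [0.5949, 0.2229, 0.1729]
eef_rot: [3.139, 0.697, 2.267]
force: [-0.4, -0.4, -0.9]
grip_width: 0.0116
butt [0.644 0.165 0.261] [array([378.1, 168.2]), array([279.9, 148.7])]
tip [0.531 0.3   0.114] [array([376.7, 147.8]), array([236.3, 203.6])]
```

View pics/c6.png

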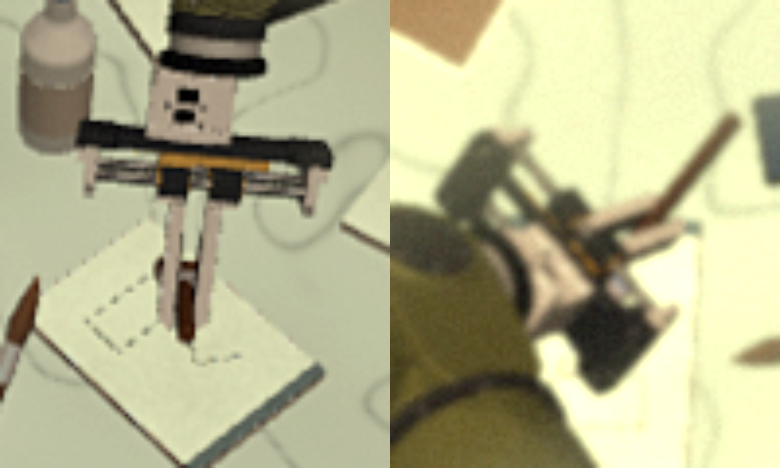

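View pics/scene6.png

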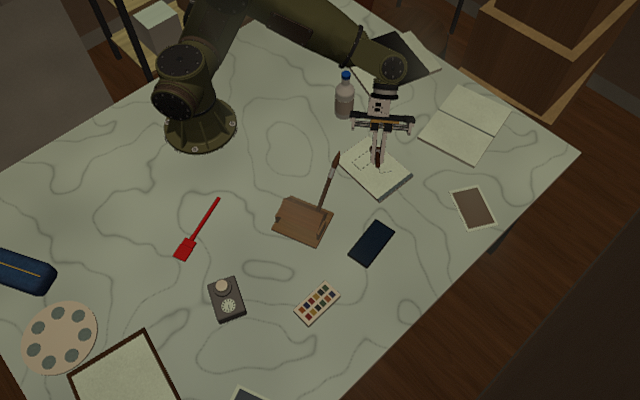

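The measured butt, (377.7,167) in the scene view and (279,151) in the top view, is within about 2 px of the prediction. The bristles show below the fingers near (374,149), over the paper. I'll hold still briefly, check, and hand in.

```bash
python3 -m jog '[[0,0,0,0,0,0,-1],[0,0,0,0,0,0,-1],[0,0,0,0,0,0,-1],[0,0,0,0,0,0,-1],[0,0,0,0,0,0,-1]]'
python3 - <<'E'
from h import *
o=status.get_obs();print(abs(o['joint_vel']).max())
a=cv2.imread('pics/scene0.png').astype(int);b=cv2.imread('pics/scene6.png').astype(int);df=abs(a-b).max(2)
for n,(x,y,w,h) in dict(phone=(345,217,52,53),paint=(290,280,52,48),bottle=(333,68,16,52),round=(315,148,26,60)).items():print(n,(df[y:y+h,x:x+w]>40).sum())
print(ctrl.hand_in())
E
```

```text
time_s: 11.5
ee_pos: [0.5948, 0.2228, 0.1725]
eef_rot: [3.14, 0.697, 2.267]
force: [-0.8, -0.1, 0.6]
grip_width: 0.0118
0.0021934178337784925
phone 0
paint 0
bottle 2
round 37
the job is handed in; nothing more can be done
None
```

The job is done and handed in at about 11.5 s; no verdict was reported.

**What I did:** I pushed the timer plunger down with shut fingers until it hit its stop (TCP at 58 mm, about 23 N) and let it go. I then gripped the flat brush at its middle, drew it 90 mm out along its axis and turned it bristles-down over the pad.

**Last checks:**
- **Pose:** From the tool pose, the bristles slant 40° below level. The tip is at about (0.53, 0.30, 0.114), roughly 10 cm above the paper. The fingers hide most of the head, so the tip position is calculated rather than fully seen. The butt appears within about 2 px of where it should be in both views.
- **Grip:** The opening is 12 mm on a handle listed as 13 mm. The arm is still and the outside force is under 1 N.
- **Phone, paint box and bottle:** The scene view shows no meaningful change from the start (0, 0 and 2 changed pixels).
- **Round brush:** It is still in its socket by eye, but its window had 37 changed pixels. That window also took in part of the flat brush's head as it stood at the start, which is the likely cause; I did not check this separately.

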